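# Pack and weigh down the prism case

### The job

Put every amber test prism into the open black case, then lower its hinged lid fully shut without slamming it. Then weigh the lid down with all three green tins, stacked squarely in one straight column on the lid's cork pad, right way up and with their long sides along the pad's long side. Leave the beech block, the can and the loupe where they are.

Things in the scene. Friction and masses are not known exactly. Their poses are not given: they have to be found in the camera images.
- case: fixed black tin case, open at the top, outside 170 mm (x) x 230 mm (y) x 60 mm high, walls and floor 5 mm, blue cloth lining; origin at the centre of its underside; z up; the hinge runs along y on its far (+x) rim
- lid (a joint): angle of the case's lid, rad: 0 = shut, grows as it opens; starts at about 1.6 to 1.85 (standing up, leaning back a little); the hinge is stiff, so the lid stays at any angle. A push of about 4 N near its free edge moves it
- lid_hinge (a point): middle of the hinge axis, 85 mm in x and 60 mm in z from the case's origin; its frame turns with the lid: the lid reaches 170 mm along -x from here, its z is the lid's outer (top) face normal, the lid is 230 mm wide (y) and 10 mm thick (z 0 to 10 mm)
- lid_tab (a point): middle of the brass tab that sticks out 17 mm from the lid's free edge; the tab is 50 mm wide (y), 6 mm thick; 178 mm from the hinge
- lid_pad (a point): centre of the cork pad inlaid flush in the lid's outer (top) face, 85 mm from the hinge, 70 mm above the table when the lid is shut; the pad measures 66 mm (x) x 90 mm (y, along the hinge)
- prism_a: smoky amber glass test prism held between two brass end plates; 60 mm long (x, over the plates) x 40 wide (y) x 38 high, about 0.18 kg; origin at the centre of its underside. Two or three of the prisms are there; an absent one reads None from the start
- prism_b: smoky amber glass test prism held between two brass end plates; 60 mm long (x, over the plates) x 40 wide (y) x 38 high, about 0.18 kg; origin at the centre of its underside. Two or three of the prisms are there; an absent one reads None from the start
- prism_c: smoky amber glass test prism held between two brass end plates; 60 mm long (x, over the plates) x 40 wide (y) x 38 high, about 0.18 kg; origin at the centre of its underside. Two or three of the prisms are there; an absent one reads None from the start
- tin_a: closed green tin with a brass band and a pale label on top; 90 mm long (x) x 66 wide (y) x 36 high, about 0.22 kg; flat top and bottom; origin at the centre of its underside
- tin_b: closed green tin with a brass band and a pale label on top; 90 mm long (x) x 66 wide (y) x 36 high, about 0.22 kg; flat top and bottom; origin at the centre of its underside
- tin_c: closed green tin with a brass band and a pale label on top; 90 mm long (x) x 66 wide (y) x 36 high, about 0.22 kg; flat top and bottom; origin at the centre of its underside
- beech_block: bystander: pale beech polishing block 110 x 60 x 45 mm, origin at the centre of its underside
- solvent_can: bystander: standing can, 66 mm across, 110 mm high, origin at the centre of its underside
- loupe: bystander: brass loupe, 52 mm across, 42 mm high, origin at the centre of its underside
Things that resemble listed ones, but are neither listed nor needed, are in the scene too. What is shaped like the prism_b but pink is not meant. Leave any purple look-alike of the tin_c alone.

How it is judged:
On the way, in this order (a step that is already met when the one before it is completed fails the run):
1. every prism is in the case (x of prism_a in the frame of case between -0.07 and 0.07 m and y of prism_a in the frame of case between -0.105 and 0.105 m and z of prism_a in the frame of case between -0.01 and 0.05 m and x of prism_b in the frame of case between -0.07 and 0.07 m and y of prism_b in the frame of case between -0.105 and 0.105 m and z of prism_b in the frame of case between -0.01 and 0.05 m and x of prism_c in the frame of case between -0.07 and 0.07 m and y of prism_c in the frame of case between -0.105 and 0.105 m and z of prism_c in the frame of case between -0.01 and 0.05 m), for 0.2 s.
2. the lid is shut (under 0.05 rad) over the prisms (all of step 1 and value of joint lid below 0.05 rad), for 0.2 s.
At the end, for the whole second after the job is handed in: All prisms lie inside the case, the lid is shut (under 0.05 rad), and all three tins rest one on another on the lid: each within 12 mm of the pad's centre seen from above, upright within 0.08 rad, its long side within 0.15 rad of the pad's long side, at rest (all of step 2 and horizontal distance between each of tin_a, tin_b, tin_c and lid_pad below 0.012 m and z of each of tin_a, tin_b, tin_c in the frame of case above 0.06 m and angle between the x axis of each of tin_a, tin_b, tin_c and the y axis of case, either way round below 0.15 rad and angle between each of tin_a, tin_b, tin_c's own z axis and vertical below 0.08 rad and linear speed of each of tin_a, tin_b, tin_c below 0.02 m/s); the robot touches nothing.
It fails at once if the lid is slammed (closing faster than 3 rad/s) (velocity of joint lid below -3 rad/s).
It fails at once if a bystander is moved more than 30 mm (distance of beech_block from where it was at the start of the episode above 0.03 m).
It fails at once if a bystander is moved more than 30 mm (distance of solvent_can from where it was at the start of the episode above 0.03 m).
It fails at once if a bystander is moved more than 30 mm (distance of loupe from where it was at the start of the episode above 0.03 m).
Of prism_a, prism_b, prism_c only 2 to 3 are there at a start; the rules pass over those that are not, and their reading is None.
At some moment in a run one of prism_a, prism_b, prism_c, tin_a, tin_b, tin_c may be knocked a few centimetres aside while the robot is not near it.
It also fails if it takes over 192 s, if anything falls off the work surface, if the arm or the gripper's body presses on something with over 40 N, if the wrist force passes 120 N, or if a joint passes its speed limit or range.

### The arm

A 6-joint arm with a two-finger parallel gripper is mounted at the origin on the work surface. World frame = base frame: x ahead of the robot, y to its left, z up, the work surface at z = 0. Lengths are in m, angles in rad, forces in N, time in s.
With the tool pointing down it reaches from about 0.3 to 0.775 m from the base axis. Payload 14.6 kg.
Tool frame: the origin (TCP) lies at the very end of the fingers, on their centre line; the grasp point (between the pads) lies robot.grasp_offset behind it (robot.grasp_offset is the distance from the TCP to the grasp point, in m); z points along the fingers, y is the line along which they close (so a half turn about z gives the same grasp; the last joint's range is limited). The gripper opens to 85 mm and grips with 20 to 120 N. Pads are 22 mm wide; open, the fingers measure 114 mm over their backs; the gripper's body (76 mm by 85 mm) begins 54 mm behind the grasp point. The pads swing forward as they close: fully open they stand 13 mm farther back than shut.
Start: joints at [-1.348, 0.3, 1.521, -0, 1.321, -0.067], TCP at [0.157, -0.527, 0.231] pointing down, gripper open.
Joint ranges: [-3.03, 3.03], [-0.79, 2.21], [0.23, 2.52], [-1.04, 4.18], [0, 3.07], [-2.55, 2.55]. Speed limits (rad/s): [2.22, 2.22, 2.57, 3.14, 3.14, 3.14].

### API

Orientations are given as a rotation vector (axis times angle).
In Python, from plant import robot gives the robot as it stands.
- The arm moves only by the tool step_arm, never from a script. Its argument "rows" is a list of rows, each a list of 6 numbers: the shift along the tool's x, y, z scaled (see below), then the turn, a rotation vector about the tool's x, y, z scaled (see below). A call has 1 to 20 rows; each row is the pose to reach, as a shift and turn from the pose commanded when the call began, along the tool's axes at that moment, turning the shorter way round; what a row does not reach only later rows make up. The controller multiplies each number of a shift by 0.5 m and each number of a turn by 2 pi rad. A row lasts 1/12 s, in which the tool goes at most 41.7 mm and 7.16 degrees, less where a joint would pass 70% of its speed; a pose out of reach is approached as far as the arm can. A call with a number of a shift or a turn outside -1 to 1 is refused whole. A call with a gripper value outside its range is refused whole. "hand" is the closure, from -1 (fully open) to 1 (shut), set as the call begins (left out, the last holds). The fingers move at their own pace and stop on an object; "newtons" is the grip in N (left out, the last holds). Time passes only in rows, so rows that repeat a pose let the fingers close. It gives the time, the measured TCP pose, the force, the opening and the grip force at its end, in the units of the state.
- robot.read_state(): the state, without advancing time (a new reading comes with each control period).
- robot.snapshot(name): name is "scene" or "side" or "wrist"; returns the picture (480x640x3 uint8, red, green, blue); there is no depth.
- robot.get_calibration(name): a dict with "vertical_fov" (degrees; the focal length in pixels is half the picture's height over the tangent of half this angle, whatever the lens; pixels are square), "cx", "cy" (the principal point, pixels), "view" (4x4, takes a point from world to camera coordinates). Camera axes: x right, y down, z forward; pixel columns grow to the right and rows downward; lengths in m; the calibration is good to about 2 mm. A picture is of the moment at which its call begins: read the wrist's pose just before it. get_calibration takes no time and is no camera call; for the wrist camera it gives the pose at the moment of the call.
- robot.job_done(): hands the job in; it is judged then, once.
Trained networks look in the newest picture that a camera, given by its name, has taken for a name from the list of things; names that differ only in an ending like _2 or _b are one class to them, and where a whole thing is asked for, a point or a joint stands for the part that bears it (a point fixed in the world has none). Each returns a list of dicts, best first, with "score" (0 to 1); they miss things now and then, are a little off and sometimes report something else, mostly with a low value. They report only what shows in the picture. A call takes as long as a camera call. They do not tell look-alikes from the thing itself.
- robot.find_in(camera, target): "extent" ([left, top, width, height] in pixels, round what is visible of it).
- robot.trace(camera, target): "mask" (480x640 bool, what is visible of it) and "extent" ([left, top, width, height] in pixels, round what is visible of it).
- robot.spot_point(camera, target): "xy" ([column, row] in pixels: a listed point, or the origin of a listed thing).
The state is a dict: "time": time; "joint_pos": joint angles; "qvel": joint speeds; "effort": joint torques, N m; "ee_pos": TCP position; "tool_rot": TCP orientation; "wrist_force": force on the tool from outside, world axes, zero at the start; "wrist_torque": the same for the moment, N m; "gripper_width": finger opening in m; "grasp_force": force on a finger pad.
Only numpy, scipy, OpenCV 4.12 (cv2) and the standard library are available. Lean on these libraries where they do the work, as an engineer would, in place of code of your own. Each camera call takes 0.05 s, during which the arm holds its last target. There are 200 camera calls.

## Working session

There is one attempt and no reset: what is moved stays moved. The work goes in short steps, Python scripts to look and compute and a tool call to move; the robot and the scene stay as the last step left them, time stands still between calls to the robot, and variables do not carry over. Pictures are saved under pics/ and viewed, at most 14 in all, crops included, and the job is handed in when it is done.

Besides the shell and the picture viewer there is one more tool, called after "Emit:" as name(argument=value, ...) on one line, values as JSON. step_arm: Moves the arm, as the interface text tells. Its arguments: {"type":"object","properties":{"rows":{"type":"array","items":{"type":"array","items":{"type":"number","minimum":-1,"maximum":1}}},"hand":{"type":"number"},"newtons":{"type":"number"}},"required":["rows"]}

```bash
ls; mkdir -p pics; python3 - <<'E'
from plant import robot
import cv2,numpy as np
for n in("scene","side"):
    im=robot.snapshot(n); cv2.imwrite(f"pics/{n}0.png",im[:,:,::-1])
    c=robot.get_calibration(n); print(n,c)
    for t in("prism_a","tin_a","case","lid","beech_block","solvent_can","loupe"):
        print(t,[(np.round(d["extent"]).astype(int).tolist(),round(d["score"],2)) for d in robot.find_in(n,t)])
print(robot.read_state(), robot.grasp_offset)
print(robot.get_calibration("wrist"))
E
```

```text
pics
scene {'vertical_fov': 50.454065779646285, 'cx': 323.7790931316253, 'cy': 247.31132270552575, 'view': array([[ 0.04973679,  0.99871155,  0.01007416, -0.08029273],
       [ 0.70155176, -0.0277551 , -0.71207779, -0.33015973],
       [-0.7108807 ,  0.04248401, -0.7020283 ,  1.65530443],
       [ 0.        ,  0.        ,  0.        ,  1.        ]])}
prism_a [([397, 230, 25, 28], 0.89), ([357, 233, 23, 27], 0.6)]
tin_a [([457, 237, 35, 32], 0.72), ([396, 190, 38, 35], 0.69), ([505, 223, 39, 37], 0.63), ([104, 245, 35, 40], 0.61), ([396, 232, 24, 28], 0.54)]
case [([236, 205, 110, 82], 0.63)]
lid [([237, 206, 109, 69], 0.91), ([102, 245, 40, 40], 0.64)]
beech_block [([417, 287, 49, 54], 0.61)]
solvent_can [([160, 285, 40, 55], 0.77)]
loupe [([368, 310, 26, 28], 0.57)]
side {'vertical_fov': 50.949708678749296, 'cx': 318.42307861671736, 'cy': 238.80894724511597, 'view': array([[-0.97404593, -0.22632461,  0.00341842,  0.53204186],
       [-0.13265221,  0.55853546, -0.81880494,  0.10077118],
       [ 0.1834064 , -0.79800708, -0.57406166,  1.15252163],
       [ 0.        ,  0.        ,  0.
[... 959 characters left out ...]
), 'tool_rot': array([-3.10865222e+00, -4.53630636e-01,  1.02989884e-05]), 'wrist_force': array([0.5615303 , 0.33774306, 0.12390954]), 'wrist_torque': array([ 0.01987488, -0.04156487,  0.04219661]), 'grasp_force': 0.0, 'gripper_width': 0.08531380174775975} 0.0187
{'vertical_fov': 71.23746793900298, 'cx': 321.41562261963014, 'cy': 235.9954252665943, 'view': array([[ 2.86315561e-01, -9.58135214e-01,  5.58658095e-04,
        -5.50279603e-01],
       [-9.11221116e-01, -2.72116109e-01,  3.09239229e-01,
        -3.99728165e-02],
       [-2.96140974e-01, -8.90490642e-02, -9.50984115e-01,
         3.80511330e-01],
       [ 0.00000000e+00,  0.00000000e+00,  0.00000000e+00,
         1.00000000e+00]])}
```

View pics/scene0.png

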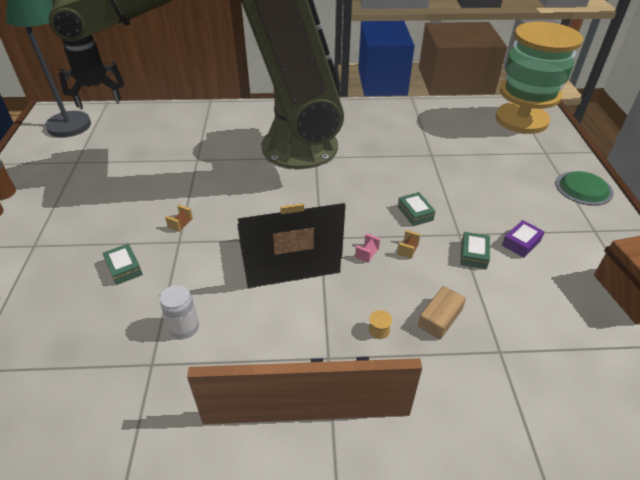

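View pics/side0.png

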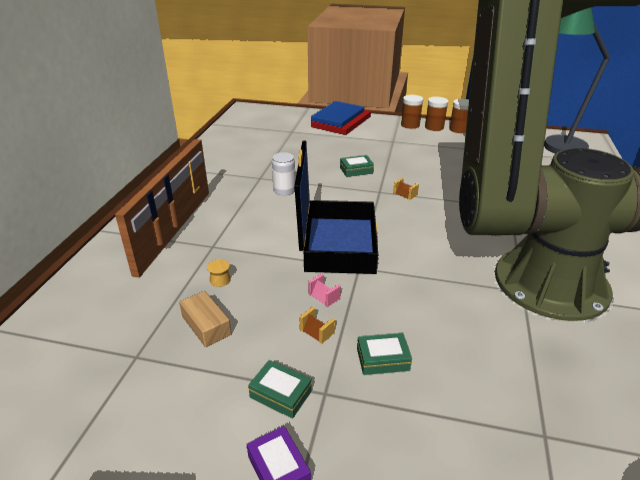

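The scene shows two amber prisms, at (409,244) and (180,217), and three green tins, at (123,263), (417,208) and (475,250). The decoys are a pink prism at (368,247) and a purple tin at (523,238). The case is empty and its lid stands open at (293,245). Next I'll fit box silhouettes to the masks.

```bash
cat > h.py <<'E'
from plant import robot
import numpy as np, cv2
from scipy.optimize import minimize
from scipy.spatial.transform import Rotation as R
DIM={"prism":(.060,.040,.038),"tin":(.090,.066,.036),"case":(.17,.23,.06)}
def K(c):
    f=240/np.tan(np.radians(c["vertical_fov"])/2); return f,c["cx"],c["cy"]
def proj(c,P):
    P=np.atleast_2d(P); q=P@c["view"][:3,:3].T+c["view"][:3,3]; f,cx,cy=K(c)
    return np.c_[f*q[:,0]/q[:,2]+cx,f*q[:,1]/q[:,2]+cy]
def ray(c,uv,z):
    f,cx,cy=K(c); Rm=c["view"][:3,:3]; o=-Rm.T@c["view"][:3,3]
    d=Rm.T@np.array([(uv[0]-cx)/f,(uv[1]-cy)/f,1]); return o+d*(z-o[2])/d[2]
def box(p,dim,z0=0):
    l,w,h=dim; s=np.array([[a,b,e] for a in(-l/2,l/2) for b in(-w/2,w/2) for e in(0,h)])
    c,n=np.cos(p[2]),np.sin(p[2])
    return np.c_[p[0]+c*s[:,0]-n*s[:,1],p[1]+n*s[:,0]+c*s[:,1],z0+s[:,2]]
def hull(pts): return cv2.convexHull(pts.astype(np.float32))
def fit(views,dim,z0=0,xy=None):
    """views: (calib, mask). Returns [x,y,yaw], IoU of hulls"""
    H=[(c,cv2.convexHull(cv2.findNonZero(m.astype(np.uint8))).astype(np.float32)) for c,m in views]
    def cost(p):
        t=0
        for c,h in H:
            b=hull(proj(c,box(p,dim,z0))); i=cv2.intersectConvexConvex(b,h)[0]
            t+=1-i/(cv2.contourArea(b)+cv2.contourArea(h)+h.shape[0]*0-i+1e-9)
            t+=1e-3*np.linalg.norm(b.mean((0,1))-h.mean((0,1)))
        return t/len(H)
    if xy is None:
        c,h=H[0]; xy=ray(c,h.mean((0,1)),z0+dim[2]/2)[:2]
    best=min((minimize(cost,[*xy,a],method="Nelder-Mead",options=dict(initial_simplex=[[xy[0],xy[1],a],[xy[0]+.01,xy[1],a],[xy[0],xy[1]+.01,a],[xy[0],xy[1],a+.3]],xatol=1e-4,fatol=1e-5)) for a in np.arange(0,np.pi,np.pi/6)),key=lambda r:r.fun)
    return best.x,1-best.fun
def traces(cam,t,smin=.2):
    im=robot.snapshot(cam); c=robot.get_calibration(cam)
    return im,c,[d for d in robot.trace(cam,t) if d["score"]>smin]
def hue(im,m):
    px=cv2.cvtColor(im,cv2.COLOR_RGB2HSV)[m]; px=px[px[:,1]>90]
    return int(np.median(px[:,0])) if len(px) else -1
E
cat > see.py <<'E'
from h import *
for t in("prism_a","tin_a"):
    dim=DIM[t[:-2]]; A={}
    for cam in("scene","side"):
        im,c,D=traces(cam,t,.3); A[cam]=[]
        for d in D:
            m=d["mask"]
            if m.sum()<60: continue
            p,s=fit([(c,m)],dim); A[cam].append((p,c,m))
            print(cam,t,round(d["score"],2),"hue",hue(im,m),np.round(p,3),round(s,2),d["extent"])
    for p,c,m in A["scene"]:
        for q,c2,m2 in A["side"]:
            if np.hypot(*(p-q)[:2])<.03:
                r,s=fit([(c,m),(c2,m2)],dim,0,(p+q)[:2]/2); print(" both",np.round(r,4),round(s,3))
E
python3 see.py; python3 - <<'E'
from h import *
for cam in("scene","side"):
    robot.snapshot(cam)
    for t in("case","lid_tab","lid_hinge","lid_pad","beech_block","solvent_can","loupe"):
        c=robot.get_calibration(cam);print(cam,t,[(np.round(d["xy"]),round(d["score"],2),np.round(ray(c,d["xy"],0.06 if t=="lid_hinge" else 0),3)) for d in robot.spot_point(cam,t)][:2])
print(robot.read_state()["time"])
E
```

```text
scene prism_a 0.89 hue 18 [ 0.365 -0.328  2.731] 0.91 [163.9, 206.2, 26.1, 27.0]
scene prism_a 0.83 hue 19 [ 0.488  0.273 -0.444] 0.9 [399.4, 234.1, 18.7, 25.7]
scene prism_a 0.55 hue 171 [0.497 0.165 2.563] 0.97 [355.4, 233.0, 27.1, 28.8]
side prism_a 0.61 hue 170 [0.496 0.162 2.48 ] 0.94 [309.5, 275.9, 27.7, 28.0]
side prism_a 0.57 hue 19 [ 0.487  0.271 -0.611] 0.93 [299.7, 307.7, 34.7, 32.9]
side prism_a 0.56 hue 18 [ 0.362 -0.332  2.554] 0.95 [393.1, 177.9, 25.9, 22.1]
 both [ 0.3625 -0.3299  2.615 ] 0.92
 both [ 0.4874  0.2726 -0.4707] 0.901
 both [ 0.4968  0.1643 -0.5939] 0.943
scene tin_a 0.96 hue -1 [0.514 0.439 2.853] 0.95 [458.8, 234.2, 31.7, 34.6]
scene tin_a 0.89 hue -1 [0.348 0.316 0.266] 0.89 [398.7, 194.4, 34.4, 28.9]
scene tin_a 0.88 hue 137 [0.476 0.577 2.374] 0.91 [507.1, 221.9, 35.7, 36.1]
scene tin_a 0.71 hue 22 [ 0.531 -0.441  0.498] 0.93 [102.5, 245.9, 36.8, 40.1]
scene tin_a 0.68 hue 19 [0.715 0.17  2.95 ] 0.41 [366.1, 308.9, 25.8, 27.6]
side tin_a 0.91 hue 75 [0.515 0.437 2.859] 0.96 [248.4, 361.5, 66.1, 57.4]
side tin_a 0.68 hue 137 [0.481 0.558 0.263] 0.73 [
[... 699 characters left out ...]
11, -0.   ]))]
scene solvent_can [(array([181., 328.]), 0.77, array([ 0.715, -0.274, -0.   ]))]
scene loupe [(array([378., 333.]), 0.77, array([0.748, 0.164, 0.   ]))]
side case [(array([341., 242.]), 0.92, array([ 0.499, -0.049,  0.   ]))]
side lid_tab [(array([300., 159.]), 0.55, array([ 0.72 , -0.482,  0.   ]))]
side lid_hinge [(array([306., 223.]), 0.7, array([ 0.583, -0.023,  0.06 ]))]
side lid_pad [(array([301., 194.]), 0.6, array([ 0.66 , -0.263,  0.   ]))]
side beech_block [(array([204., 328.]), 0.62, array([0.713, 0.317, 0.   ]))]
side solvent_can [(array([281., 189.]), 0.56, array([ 0.724, -0.273,  0.   ]))]
side loupe [(array([217., 278.]), 0.68, array([0.749, 0.159, 0.   ]))]
2.0
```

```bash
cat > plan.py <<'E'
# python3 plan.py  x y z yaw  [x y z yaw ...] : rows from the present pose, tool down with tool x at yaw
import sys
from h import *
def rows(wps,s=None):
    s=s or robot.read_state(); p0=s["ee_pos"]; R0=R.from_rotvec(s["tool_rot"])
    for w in wps:
        Rt=R.from_matrix(np.c_[[np.cos(w[3]),np.sin(w[3]),0],[np.sin(w[3]),-np.cos(w[3]),0],[0,0,-1]])
        d=R0.inv().apply(np.array(w[:3])-p0)/.5; a=(R0.inv()*Rt).as_rotvec()/(2*np.pi)
        L=np.linalg.norm(np.array(w[:3])-p0)
        print([round(float(v),4) for v in np.r_[d,a]],"min rows",round(max(L/.0417,np.linalg.norm(a)*360/7.16),1))
if __name__=="__main__":
    v=np.array(list(map(float,sys.argv[1:]))).reshape(-1,4); rows(v)
E
python3 plan.py 0.3625 -0.33 0.2 1.04
python3 - <<'E'
from h import *
c=robot.get_calibration("wrist");s=robot.read_state();V=c["view"]
print("cam in tool",R.from_rotvec(s["tool_rot"]).inv().apply(-V[:3,:3].T@V[:3,3]-s["ee_pos"]))
E
```

```text
[0.5062, -0.2603, 0.0626, 0.0, 0.0, -0.1194] min rows 6.9
cam in tool [ 7.99925043e-02  3.85711503e-05 -1.43221811e-01]
```

Emit:
step_arm(rows=[[0.506,-0.26,0.063,0,0,-0.119],[0.506,-0.26,0.063,0,0,-0.119],[0.506,-0.26,0.063,0,0,-0.119],[0.506,-0.26,0.063,0,0,-0.119],[0.506,-0.26,0.063,0,0,-0.119],[0.506,-0.26,0.063,0,0,-0.119],[0.506,-0.26,0.063,0,0,-0.119],[0.506,-0.26,0.063,0,0,-0.119],[0.506,-0.26,0.063,0,0,-0.119],[0.506,-0.26,0.063,0,0,-0.119],[0.506,-0.26,0.063,0,0,-0.119]], hand=-1, newtons=40)

```text
time: 2.92
ee_pos: [0.3619, -0.331, 0.1999]
tool_rot: [2.729, 1.556, -0.0]
wrist_force: [1.0, 0.0, -0.5]
gripper_width: 0.0857
grasp_force: 0.0
```

```bash
cat > look.py <<'E'
# look.py target : fit everything of that class seen by the wrist camera
import sys
from h import *
t=sys.argv[1]; z0=float(sys.argv[2]) if len(sys.argv)>2 else 0
im,c,D=traces("wrist",t,.2)
if len(sys.argv)>3: cv2.imwrite(f"pics/{sys.argv[3]}.png",im[:,:,::-1])
for d in D:
    if d["mask"].sum()<200: continue
    p,s=fit([(c,d["mask"])],DIM[t[:-2]],z0); print(t,round(d["score"],2),"hue",hue(im,d["mask"]),np.round(p,4),"yaw±pi",np.round(p[2]%np.pi,3),round(s,3),np.round(d["extent"]))
s=robot.read_state(); print(s["time"],np.round(s["ee_pos"],4),np.round(s["tool_rot"],3),s["gripper_width"],s["grasp_force"])
E
python3 look.py prism_a 0 w1
```

```text
3.0167 [ 0.3618 -0.331   0.1999] [ 2.729  1.555 -0.   ] 0.08563560973849293 0.0
```

View pics/w1.png

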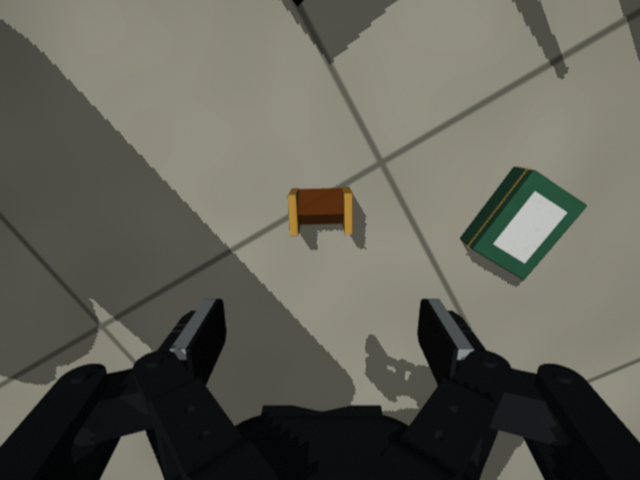

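The wrist view shows the prism at (320,210), squarely across the fingers, and a tin at (523,222). The network missed the prism here, so I'll segment by colour.

```bash
cat > col.py <<'E'
# col.py prism|tin x y z0 [pic]: colour blob in the wrist picture nearest to (x,y), fitted
import sys
from h import *
k=sys.argv[1]; x,y,z0=map(float,sys.argv[2:5])
im=robot.snapshot("wrist"); c=robot.get_calibration("wrist")
if len(sys.argv)>5: cv2.imwrite(f"pics/{sys.argv[5]}.png",im[:,:,::-1])
h=cv2.cvtColor(im,cv2.COLOR_RGB2HSV)
if k=="prism": m=cv2.inRange(h,(4,110,40),(30,255,255))
else:
    m=cv2.inRange(h,(60,90,30),(95,255,255))
m=cv2.morphologyEx(m,cv2.MORPH_CLOSE,np.ones((5,5)))
n,l,st,ce=cv2.connectedComponentsWithStats(m)
u=proj(c,[x,y,z0+DIM[k][2]/2])[0]
i=min((i for i in range(1,n) if st[i,4]>300),key=lambda i:np.hypot(*(ce[i]-u)))
p,s=fit([(c,l==i)],DIM[k],z0,(x,y)); print(np.round(p,4),"yaw mod pi",np.round(p[2]%np.pi,3),round(s,3),st[i],u)
s=robot.read_state(); print(s["time"],np.round(s["ee_pos"],4),s["gripper_width"],s["grasp_force"])
E
python3 col.py prism 0.3625 -0.33 0
```

```text
[ 0.3617 -0.3302 -0.5139] yaw mod pi 2.628 0.956 [ 288  187   65   49 2458] [320.80374631 210.22791235]
3.0667 [ 0.3618 -0.3309  0.1999] 0.08525079388901448 0.0
```

```bash
python3 plan.py 0.3617 -0.3302 0.004 1.057
```

```text
[0.0011, -0.001, 0.3917, 0.0, 0.0, -0.0034] min rows 4.7
```

Emit:
step_arm(rows=[[0.001,-0.001,0.08,0,0,-0.0034],[0.001,-0.001,0.16,0,0,-0.0034],[0.001,-0.001,0.22,0,0,-0.0034],[0.001,-0.001,0.28,0,0,-0.0034],[0.001,-0.001,0.33,0,0,-0.0034],[0.001,-0.001,0.37,0,0,-0.0034],[0.001,-0.001,0.391,0,0,-0.0034],[0.001,-0.001,0.391,0,0,-0.0034],[0.001,-0.001,0.391,0,0,-0.0034]])

```text
time: 3.82
ee_pos: [0.3623, -0.3299, 0.0047]
tool_rot: [2.712, 1.586, 0.0]
wrist_force: [0.1, -0.6, 0.7]
gripper_width: 0.0853
grasp_force: 0.0
```

Emit:
step_arm(rows=[[0,0,0,0,0,0],[0,0,0,0,0,0],[0,0,0,0,0,0],[0,0,0,0,0,0],[0,0,0,0,0,0],[0,0,0,0,0,0],[0,0,0,0,0,0],[0,0,0,0,0,0],[0,0,-0.1,0,0,0],[0,0,-0.2,0,0,0],[0,0,-0.3,0,0,0],[0,0,-0.4,0,0,0],[0,0,-0.45,0,0,0],[0,0,-0.45,0,0,0]], hand=1, newtons=40)

```text
time: 4.98
ee_pos: [0.363, -0.3302, 0.2358]
tool_rot: [2.705, 1.583, 0.003]
wrist_force: [0.9, -1.1, -2.2]
gripper_width: 0.0594
grasp_force: 46.1
```

```bash
python3 plan.py 0.45 -0.17 0.29 1.77
```

```text
[0.3643, -0.0043, -0.1094, 0.001, 0.0008, -0.1132] min rows 5.7
```

Emit:
step_arm(rows=[[0.364,-0.004,-0.109,0.001,0.001,-0.113],[0.364,-0.004,-0.109,0.001,0.001,-0.113],[0.364,-0.004,-0.109,0.001,0.001,-0.113],[0.364,-0.004,-0.109,0.001,0.001,-0.113],[0.364,-0.004,-0.109,0.001,0.001,-0.113],[0.364,-0.004,-0.109,0.001,0.001,-0.113],[0.364,-0.004,-0.109,0.001,0.001,-0.113],[0.364,-0.004,-0.109,0.001,0.001,-0.113],[0.364,-0.004,-0.109,0.001,0.001,-0.113]])

```text
time: 5.73
ee_pos: [0.4493, -0.1703, 0.2838]
tool_rot: [-1.99, -2.42, -0.003]
wrist_force: [-0.5, -0.4, -1.9]
gripper_width: 0.0593
grasp_force: 46.0
```

```bash
python3 - <<'E'
from h import *
im=robot.snapshot("wrist");cv2.imwrite("pics/w2.png",im[:,:,::-1]); c=robot.get_calibration("wrist")
for t in("case","lid_hinge","lid_tab"):
    print(t,[(np.round(d["xy"]),round(d["score"],2)) for d in robot.spot_point("wrist",t)][:2])
print(robot.read_state()["ee_pos"])
import pickle; pickle.dump((im,c),open("w2.pkl","wb"))
E
```

```text
case [(array([385.,  90.]), 0.98)]
lid_hinge [(array([479.,  85.]), 0.65)]
lid_tab []
[ 0.44943221 -0.17035628  0.28370361]
```

View pics/w2.png

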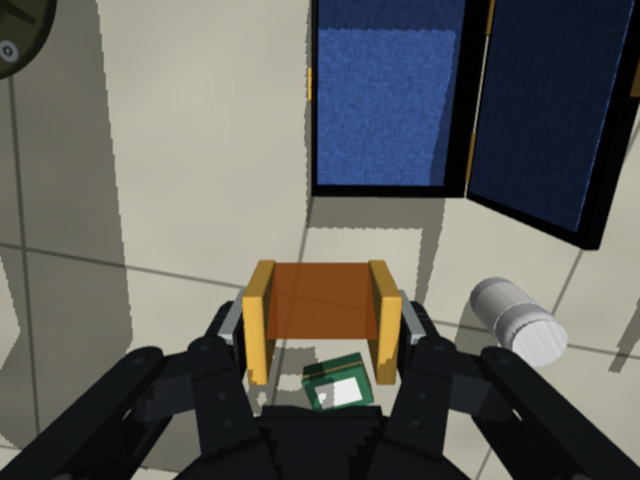

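The case's near rim corners are at about (314,196) and (466,196), the front latch is at (309,83), and the prism is held squarely.

```bash
python3 - <<'E'
from h import *
import pickle; im,c=pickle.load(open("w2.pkl","rb"))
a=ray(c,(313,196),.06);b=ray(c,(466,197),.06);l0=ray(c,(314,100),.06);cen=ray(c,(385,90),0);h=ray(c,(479,85),.06)
print(a,b,np.linalg.norm(a-b),np.arctan2(*(b-a)[1::-1]),"edge dir",np.arctan2(*(l0-a)[1::-1])-np.pi/2,cen,h)
# rim fit from black pixels' hull is partial; optimise corners
psi=np.arctan2(*(b-a)[1::-1]); ex=np.array([np.cos(psi),np.sin(psi)]);ey=np.array([-ex[1],ex[0]])
print("centre from corners",(a+b)[:2]/2+ey*.115)
# interior lining floor: z .005
i1=ray(c,(317,185),.005); 
for cam,q in(("side",[(-.085,-.115),(-.085,.115),(.085,.115)]),):
    cc=robot.get_calibration(cam); C=(a+b)[:2]/2+ey*.115
    print(proj(cc,[np.r_[C+ex*x+ey*y,.06] for x,y in q]))
E
```

```text
[ 0.4384372  -0.16421825  0.06      ] [ 0.60503393 -0.13234619  0.06      ] 0.16961810202576524 0.18902856019454312 edge dir 0.17708605819224954 [ 0.49853465 -0.03555316  0.        ] [ 0.58118312 -0.0208968   0.06      ]
centre from corners [ 0.50012651 -0.03533069]
[[372.43174645 201.58971237]
 [377.35151628 253.67140755]
 [302.45035664 251.71225796]]
```

```bash
python3 plan.py 0.504 -0.085 0.2 1.756 0.504 -0.085 0.0115 1.756
```

```text
[0.1449, 0.1409, 0.168, -0.0006, -0.0013, 0.0017] min rows 3.2
[0.1419, 0.1423, 0.545, -0.0006, -0.0013, 0.0017] min rows 7.0
```

Emit:
step_arm(rows=[[0.145,0.141,0.08,-0.0006,-0.0013,0.002],[0.145,0.141,0.168,-0.0006,-0.0013,0.002],[0.144,0.141,0.168,-0.0006,-0.0013,0.002],[0.144,0.141,0.168,-0.0006,-0.0013,0.002],[0.144,0.141,0.23,-0.0006,-0.0013,0.002],[0.143,0.142,0.3,-0.0006,-0.0013,0.002],[0.143,0.142,0.36,-0.0006,-0.0013,0.002],[0.143,0.142,0.42,-0.0006,-0.0013,0.002],[0.142,0.142,0.47,-0.0006,-0.0013,0.002],[0.142,0.142,0.51,-0.0006,-0.0013,0.002],[0.142,0.142,0.53,-0.0006,-0.0013,0.002],[0.142,0.142,0.54,-0.0006,-0.0013,0.002],[0.142,0.142,0.545,-0.0006,-0.0013,0.002],[0.142,0.142,0.545,-0.0006,-0.0013,0.002],[0.142,0.142,0.545,-0.0006,-0.0013,0.002]])

```text
time: 7.18
ee_pos: [0.5046, -0.0846, 0.0127]
tool_rot: [2.005, 2.416, 0.001]
wrist_force: [-0.0, 0.6, -2.4]
gripper_width: 0.0593
grasp_force: 45.9
```

Emit:
step_arm(rows=[[0,0,0,0,0,0],[0,0,0,0,0,0],[0,0,0,0,0,0],[0,0,0,0,0,0],[0,0,0,0,0,0],[0,0,-0.06,0,0,0],[0,0,-0.13,0,0,0],[0,0,-0.2,0,0,0],[0,0,-0.3,0,0,0],[0,0,-0.38,0,0,0],[0,0,-0.38,0,0,0]], hand=-0.7)

```text
time: 8.1
ee_pos: [0.5059, -0.0847, 0.2087]
tool_rot: [2.0, 2.411, 0.007]
wrist_force: [0.9, -1.2, 0.8]
gripper_width: 0.0725
grasp_force: 0.0
```

```bash
python3 see.py | grep -v "tin" ; python3 plan.py 0.487 0.2726 0.2 1.1 0.487 0.2726 0.2 2.67
```

```text
scene prism_a 0.84 hue 171 [0.497 0.166 2.595] 0.95 [353.3, 233.2, 25.9, 28.8]
scene prism_a 0.58 hue 19 [ 0.49   0.272 -0.471] 0.93 [398.6, 231.7, 21.2, 25.8]
scene prism_a 0.39 hue 13 [ 0.458 -0.036  1.02 ] 0.09 [238.2, 202.3, 107.2, 70.8]
side prism_a 0.94 hue 19 [ 0.487  0.271 -0.59 ] 0.92 [298.7, 307.3, 35.2, 34.3]
side prism_a 0.83 hue 170 [ 0.496  0.163 -0.649] 0.92 [312.1, 277.3, 29.1, 26.6]
side prism_a 0.65 hue 12 [ 0.507 -0.096  0.299] 0.89 [329.0, 215.4, 26.2, 21.9]
 both [ 0.4964  0.1652 -0.5629] 0.928
 both [0.4883 0.2724 2.6697] 0.915
 both [0.4776 0.5739 2.3108] 0.834
 both [0.5142 0.4373 2.8642] 0.942
 both [0.3474 0.3157 0.3006] 0.933
[0.7075, 0.0991, 0.0008, -0.0004, -0.0, 0.1044] min rows 8.6
[0.7075, 0.0991, 0.0008, -0.0003, -0.0003, -0.1454] min rows 8.6
```

Emit:
step_arm(rows=[[0.7075,0.099,0,0,0,0.104],[0.7075,0.099,0,0,0,0.104],[0.7075,0.099,0,0,0,0.104],[0.7075,0.099,0,0,0,0.104],[0.7075,0.099,0,0,0,0.104],[0.7075,0.099,0,0,0,0.104],[0.7075,0.099,0,0,0,0.104],[0.7075,0.099,0,0,0,0.104],[0.7075,0.099,0,0,0,0.104],[0.7075,0.099,0,0,0,0.104],[0.7075,0.099,0,0,0,0.104],[0.7075,0.099,0,0,0,0.104]], hand=-1)

```text
time: 9.5
ee_pos: [0.4871, 0.2722, 0.2007]
tool_rot: [2.675, 1.647, -0.002]
wrist_force: [-0.1, 0.0, -0.9]
gripper_width: 0.0852
grasp_force: 0.0
```

```bash
python3 col.py prism 0.488 0.2724 0; sed -i 's/^    v=np/    A=0\n    v=np/' plan.py; python3 plan.py 0.488 0.2724 0.005 1.06
```

```text
[ 0.4863  0.271  -0.4853] yaw mod pi 2.656 0.946 [ 288  188   65   48 2441] [320.94781292 209.77710611]
9.55 [0.4874 0.2715 0.2009] 0.08532303576018355 0.0
[0.0026, 0.0004, 0.3918, -0.0, 0.0002, 0.0067] min rows 4.7
```

Emit:
step_arm(rows=[[-0.002,-0.0015,0.08,0,0,0.003],[-0.002,-0.0015,0.16,0,0,0.003],[-0.002,-0.0015,0.22,0,0,0.003],[-0.002,-0.0015,0.28,0,0,0.003],[-0.002,-0.0015,0.33,0,0,0.003],[-0.002,-0.0015,0.37,0,0,0.003],[-0.002,-0.0015,0.392,0,0,0.003],[-0.002,-0.0015,0.392,0,0,0.003],[-0.002,-0.0015,0.392,0,0,0.003]])

```text
time: 10.3
ee_pos: [0.4867, 0.2712, 0.006]
tool_rot: [2.692, 1.619, -0.0]
wrist_force: [0.1, 0.1, 0.1]
gripper_width: 0.0852
grasp_force: 0.0
```

Emit:
step_arm(rows=[[0,0,0,0,0,0],[0,0,0,0,0,0],[0,0,0,0,0,0],[0,0,0,0,0,0],[0,0,0,0,0,0],[0,0,0,0,0,0],[0,0,0,0,0,0],[0,0,0,0,0,0],[0,0,-0.1,0,0,0],[0,0,-0.2,0,0,0],[0,0,-0.3,0,0,0],[0,0,-0.4,0,0,0],[0,0,-0.4,0,0,0],[0,0,-0.4,0,0,0]], hand=1, newtons=40)

```text
time: 11.47
ee_pos: [0.4881, 0.2729, 0.2137]
tool_rot: [2.69, 1.62, 0.019]
wrist_force: [0.2, -0.1, -1.8]
gripper_width: 0.0596
grasp_force: 45.9
```

```bash
python3 plan.py 0.486 0.013 0.2 1.756 0.486 0.013 0.0115 1.756
```

```text
[-0.4617, 0.2392, 0.0248, 0.0016, -0.001, -0.1069] min rows 6.2
[-0.4652, 0.2364, 0.4017, 0.0016, -0.001, -0.1069] min rows 7.9
```

Emit:
step_arm(rows=[[-0.463,0.238,0.02,0.001,-0.001,-0.107],[-0.463,0.238,0.02,0.001,-0.001,-0.107],[-0.463,0.238,0.02,0.001,-0.001,-0.107],[-0.463,0.238,0.02,0.001,-0.001,-0.107],[-0.463,0.238,0.02,0.001,-0.001,-0.107],[-0.463,0.238,0.02,0.001,-0.001,-0.107],[-0.463,0.238,0.02,0.001,-0.001,-0.107],[-0.463,0.238,0.02,0.001,-0.001,-0.107],[-0.463,0.238,0.02,0.001,-0.001,-0.107],[-0.463,0.238,0.02,0.001,-0.001,-0.107]])

```text
time: 12.3
ee_pos: [0.483, 0.012, 0.1957]
tool_rot: [-2.006, -2.416, 0.013]
wrist_force: [-0.5, -0.0, -2.0]
gripper_width: 0.0594
grasp_force: 45.6
```

```bash
python3 plan.py 0.486 0.013 0.0115 1.756
```

```text
[0.0024, 0.0091, 0.3683, -0.0012, 0.0006, -0.0] min rows 4.4
```

Emit:
step_arm(rows=[[0.0024,0.009,0.06,-0.001,0.0005,0],[0.0024,0.009,0.12,-0.001,0.0005,0],[0.0024,0.009,0.18,-0.001,0.0005,0],[0.0024,0.009,0.24,-0.001,0.0005,0],[0.0024,0.009,0.29,-0.001,0.0005,0],[0.0024,0.009,0.33,-0.001,0.0005,0],[0.0024,0.009,0.355,-0.001,0.0005,0],[0.0024,0.009,0.366,-0.001,0.0005,0],[0.0024,0.009,0.366,-0.001,0.0005,0],[0.0024,0.009,0.366,-0.001,0.0005,0]])

```text
time: 13.13
ee_pos: [0.4862, 0.0136, 0.0128]
tool_rot: [2.005, 2.419, -0.002]
wrist_force: [0.2, -0.0, -2.0]
gripper_width: 0.0592
grasp_force: 46.7
```

Emit:
step_arm(rows=[[0,0,0,0,0,0],[0,0,0,0,0,0],[0,0,0,0,0,0],[0,0,0,0,0,0],[0,0,0,0,0,0],[0,0,-0.06,0,0,0],[0,0,-0.13,0,0,0],[0,0,-0.2,0,0,0],[0,0,-0.3,0,0,0],[0,0,-0.4,0,0,0],[0,0,-0.5,0,0,0],[0,0,-0.5,0,0,0],[0,0,-0.5,0,0,0]], hand=-0.7)

```text
time: 14.22
ee_pos: [0.4878, 0.0129, 0.2684]
tool_rot: [2.002, 2.412, 0.006]
wrist_force: [0.3, 0.4, -0.3]
gripper_width: 0.0727
grasp_force: 0.0
```

```bash
python3 - <<'E'
from h import *
im=robot.snapshot("side");cv2.imwrite("pics/s2.png",cv2.resize(im[130:380,180:460,::-1],None,fx=2,fy=2))
c=robot.get_calibration("side")
C=np.array([.500,-.035]);psi=.185;ex=np.array([np.cos(psi),np.sin(psi)]);ey=np.array([-ex[1],ex[0]])
for th in(1.6,1.7,1.8,1.85):
    print(th,[proj(c,[np.r_[C+ex*(.085-.17*np.cos(th)),0.06+.17*np.sin(th)]+np.r_[ey*s,0]])[0].round() for s in(-.115,.115)])
s=robot.read_state();print(s["time"],s["ee_pos"],s["tool_rot"])
E
```

```text
1.6 [array([306., 140.]), array([299., 186.])]
1.7 [array([299., 141.]), array([291., 186.])]
1.8 [array([292., 142.]), array([283., 187.])]
1.85 [array([289., 142.]), array([279., 188.])]
14.2667 [0.48708466 0.01294871 0.26525166] [2.00374417e+00 2.41455866e+00 2.20811707e-03]
```

View pics/s2.png

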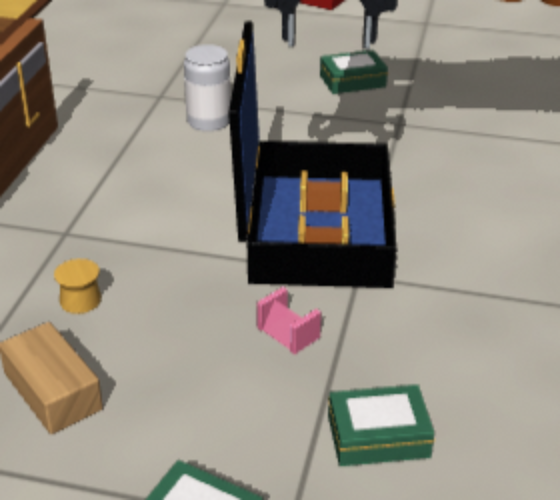

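Both prisms are in the case, at crop (325,197) and (322,232), and the lid is near upright. Next I'll bring the shut fingers behind the lid.

Emit:
step_arm(rows=[[-0.05,0.0,-0.1,0,0,0],[-0.1,0.1,-0.11,0,0,0],[-0.1,0.18,-0.11,0,0,0],[-0.1,0.26,-0.11,0,0,0],[-0.1,0.32,-0.11,0,0,0],[-0.1,0.32,-0.11,0,0,0],[-0.1,0.32,-0.11,0,0,0],[-0.1,0.32,-0.05,0,0,0],[-0.1,0.32,0.03,0,0,0],[-0.1,0.32,0.1,0,0,0],[-0.1,0.32,0.13,0,0,0],[-0.1,0.32,0.13,0,0,0],[-0.1,0.32,0.13,0,0,0]], hand=1)

```text
time: 15.35
ee_pos: [0.6521, -0.0069, 0.198]
tool_rot: [-2.006, -2.417, 0.003]
wrist_force: [-0.4, -0.4, 1.7]
gripper_width: 0.0001
grasp_force: 0.0
```

```bash
cat > lidp.py <<'E'
from h import *
s=robot.read_state(); C=np.array([.500,-.035]);psi=.185;ex=np.array([np.cos(psi),np.sin(psi)]);ey=np.array([-ex[1],ex[0]])
d=s["ee_pos"][:2]-C; X,Y,Z=d@ex,d@ey,s["ee_pos"][2]; print(X,Y,Z,s["tool_rot"],s["wrist_force"])
for th in np.arange(1.6,-.01,-.1):
    x=.085-.14*np.cos(th)+.01*np.sin(th)+.015; z=.06+.14*np.sin(th)+.01*np.cos(th)
    print(round(th,2),round((x-X)/.5,3),round((Z-z)/.5,3))
E
python3 lidp.py
```

```text
0.15463403417779617 -0.0003012554234907167 0.1980103766404498 [-2.00610717 -2.4171828   0.0029296 ] [-0.39816987 -0.35131932  1.7489148 ]
1.6 -0.081 -0.003
1.5 -0.109 -0.005
1.4 -0.137 -0.003
1.3 -0.165 0.001
1.2 -0.192 0.008
1.1 -0.218 0.017
1.0 -0.244 0.03
0.9 -0.268 0.044
0.8 -0.29 0.061
0.7 -0.311 0.08
0.6 -0.329 0.101
0.5 -0.345 0.124
0.4 -0.359 0.149
0.3 -0.371 0.174
0.2 -0.38 0.201
0.1 -0.386 0.228
-0.0 -0.389 0.256
```

Emit:
step_arm(rows=[[0,-0.04,0,0,0,0],[0,-0.07,0,0,0,0],[0,-0.085,-0.003,0,0,0],[0,-0.1,-0.004,0,0,0],[0,-0.11,-0.005,0,0,0],[0,-0.123,-0.004,0,0,0],[0,-0.137,-0.003,0,0,0],[0,-0.151,-0.001,0,0,0],[0,-0.165,0.001,0,0,0],[0,-0.178,0.004,0,0,0],[0,-0.192,0.008,0,0,0],[0,-0.205,0.012,0,0,0],[0,-0.218,0.017,0,0,0],[0,-0.231,0.023,0,0,0],[0,-0.244,0.03,0,0,0],[0,-0.256,0.037,0,0,0],[0,-0.268,0.044,0,0,0],[0,-0.279,0.052,0,0,0],[0,-0.29,0.061,0,0,0],[0,-0.29,0.061,0,0,0]])

```text
time: 17.02
ee_pos: [0.5089, -0.0337, 0.166]
tool_rot: [-2.005, -2.416, 0.004]
wrist_force: [-0.0, -0.1, 0.7]
gripper_width: -0.0001
grasp_force: 0.0
```

```bash
python3 lidp.py; python3 - <<'E'
from h import *
im=robot.snapshot("side");cv2.imwrite("pics/s3.png",cv2.resize(im[60:330,200:470,::-1],None,fx=2,fy=2))
E
```

```text
0.009031507584822967 -0.0003263956147058026 0.1659573960640226 [-2.00525764 -2.41602096  0.00445932] [-0.0322739  -0.0787328   0.66850462]
1.6 0.21 -0.067
1.5 0.182 -0.069
1.4 0.154 -0.067
1.3 0.126 -0.063
1.2 0.099 -0.056
1.1 0.073 -0.047
1.0 0.047 -0.035
0.9 0.024 -0.02
0.8 0.001 -0.003
0.7 -0.019 0.016
0.6 -0.038 0.037
0.5 -0.054 0.06
0.4 -0.068 0.084
0.3 -0.08 0.11
0.2 -0.089 0.137
0.1 -0.095 0.164
-0.0 -0.098 0.192
```

View pics/s3.png

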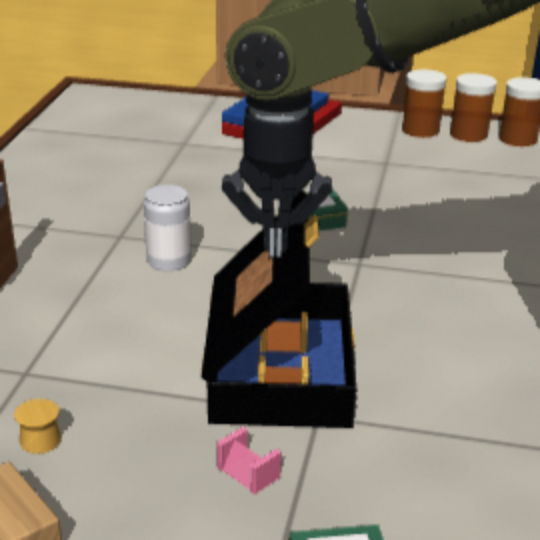

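The lid has come down to about 0.8 rad, with the fingertips on its outer face at (275,245) and both prisms visible below. I'll keep going.

Emit:
step_arm(rows=[[0,-0.009,0.007,0,0,0],[0,-0.019,0.016,0,0,0],[0,-0.029,0.026,0,0,0],[0,-0.038,0.037,0,0,0],[0,-0.046,0.048,0,0,0],[0,-0.054,0.06,0,0,0],[0,-0.061,0.072,0,0,0],[0,-0.068,0.084,0,0,0],[0,-0.074,0.097,0,0,0],[0,-0.08,0.11,0,0,0],[0,-0.085,0.123,0,0,0],[0,-0.089,0.137,0,0,0],[0,-0.092,0.15,0,0,0],[0,-0.095,0.164,0,0,0],[0,-0.097,0.174,0,0,0],[0,-0.098,0.182,0,0,0],[0,-0.098,0.188,0,0,0],[0,-0.098,0.192,0,0,0],[0,-0.098,0.192,0,0,0]])

```text
time: 18.65
ee_pos: [0.4618, -0.0426, 0.0708]
tool_rot: [-2.006, -2.417, 0.003]
wrist_force: [0.4, 0.7, 0.0]
gripper_width: -0.0001
grasp_force: 0.0
```

Emit:
step_arm(rows=[[0,0,0.003,0,0,0],[0,0,0.005,0,0,0],[0,0,0.006,0,0,0],[0,0,0.006,0,0,0]])

```text
time: 18.98
ee_pos: [0.4623, -0.0427, 0.0698]
tool_rot: [2.006, 2.417, -0.002]
wrist_force: [-10.3, 1.6, 26.6]
gripper_width: -0.0001
grasp_force: 13.1
```

Emit:
step_arm(rows=[[0,0,-0.06,0,0,0],[0,0,-0.14,0,0,0],[0,0,-0.22,0,0,0],[0,0,-0.3,0,0,0],[0,0,-0.38,0,0,0],[0,0,-0.4,0,0,0],[0,0,-0.4,0,0,0],[0,0,-0.4,0,0,0]], hand=-1)

```text
time: 19.65
ee_pos: [0.4621, -0.0424, 0.2678]
tool_rot: [2.006, 2.418, -0.002]
wrist_force: [0.1, 0.7, -1.1]
gripper_width: 0.0853
grasp_force: 0.0
```

```bash
python3 see.py | grep -v prism; python3 plan.py 0.514 0.437 0.2 2.86; python3 - <<'E'
from h import *
import pickle
im=robot.snapshot("wrist");cv2.imwrite("pics/w3.png",im[:,:,::-1]);c=robot.get_calibration("wrist");pickle.dump((im,c),open("w3.pkl","wb"))
for t in("lid_pad","lid_tab"): print(t,[(np.round(d["xy"],1),round(d["score"],2),ray(c,d["xy"],.07 if t=="lid_pad" else .065)) for d in robot.spot_point("wrist",t)][:2])
E
```

```text
both [ 0.4971  0.1656 -0.596 ] 0.91
scene tin_a 0.93 hue -1 [0.378 0.296 0.267] 0.92 [392.0, 201.6, 34.5, 31.7]
scene tin_a 0.82 hue -1 [0.514 0.438 2.847] 0.95 [458.5, 233.5, 33.7, 33.9]
scene tin_a 0.68 hue 22 [ 0.527 -0.442  0.508] 0.95 [105.2, 244.2, 36.6, 40.3]
scene tin_a 0.66 hue 137 [0.478 0.575 2.317] 0.97 [503.3, 223.5, 41.9, 34.9]
side tin_a 0.83 hue 137 [0.481 0.567 2.351] 0.75 [247.3, 422.6, 63.1, 57.4]
side tin_a 0.72 hue 75 [ 0.527 -0.449  0.52 ] 0.94 [338.3, 154.6, 34.7, 22.2]
side tin_a 0.62 hue 75 [0.514 0.437 2.859] 0.97 [248.6, 362.4, 65.5, 55.6]
side tin_a 0.6 hue 75 [0.376 0.292 0.351] 0.97 [343.9, 321.7, 53.0, 40.2]
side tin_a 0.41 hue -1 [ 0.739 -0.346  1.874] 0.61 [270.7, 153.5, 23.7, 41.4]
 both [0.3769 0.2924 0.3594] 0.93
 both [0.5138 0.4379 2.8531] 0.958
 both [ 0.5275 -0.443   3.6362] 0.914
 both [0.4779 0.5743 2.3185] 0.833
[0.9233, 0.2792, 0.134, -0.0004, -0.0001, -0.1757] min rows 11.7
lid_pad [(array([352.1, 204.7]), 0.59, array([ 0.49336035, -0.03420049,  0.07      ]))]
lid_tab [(array([268.9, 210.5]), 0.8, array([ 0.40867761, -0.05771715,  0.065     ])), (array([351.7, 196. ]), 0.2, array([ 0.49163292, -0.02622964,  0.065     ]))]
```

View pics/w3.png

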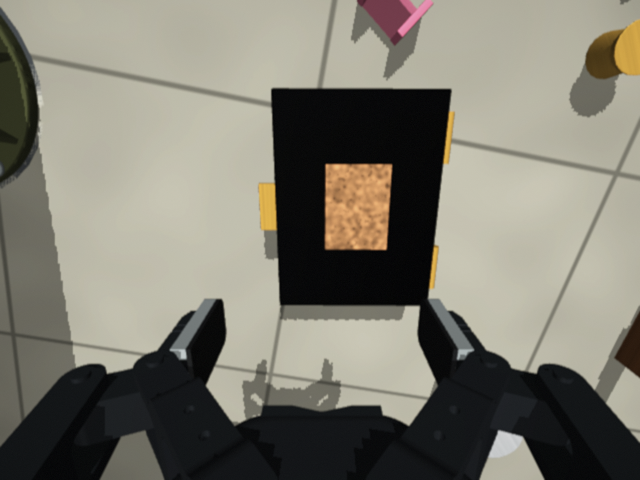

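The lid is shut, with the cork pad at (358,207). One tin was knocked to (0.377, 0.292). Now I'll measure the pad and go to the first tin.

```bash
python3 - <<'E'
from h import *
import pickle; im,c=pickle.load(open("w3.pkl","rb"))
for q,n in(([(272,89),(451,89),(428,305),(281,305)],"lid"),([(325,164),(392,164),(388,250),(325,250)],"pad")):
    P=np.array([ray(c,u,.07) for u in q])
    e=(P[1]-P[0])+(P[2]-P[3]); print(n,P.mean(0),np.arctan2(e[1],e[0]),[np.linalg.norm(P[i]-P[i-1]).round(4) for i in range(4)])
    e=(P[0]-P[3])+(P[1]-P[2]); print(np.arctan2(e[1],e[0])-np.pi/2)
h=cv2.cvtColor(im,cv2.COLOR_RGB2HSV); m=cv2.inRange(h,(5,60,90),(25,255,255)); n,l,st,ce=cv2.connectedComponentsWithStats(cv2.morphologyEx(m,cv2.MORPH_CLOSE,np.ones((9,9))))
i=min(range(1,n),key=lambda i:np.hypot(*(ce[i]-[357,207]))+(st[i,4]<2000)*1e4); print(st[i])
print(fit([(c,l==i)],(.09,.066,.0001),.07,(.5,-.035)))
E
```

```text
lid [ 0.49974519 -0.03653395  0.07      ] 0.18645944566423997 [np.float64(0.2282), np.float64(0.1676), np.float64(0.228), np.float64(0.1687)]
0.18804452827165163
pad [ 0.4997658  -0.03738568  0.07      ] 0.18646370972572804 [np.float64(0.0918), np.float64(0.067), np.float64(0.0918), np.float64(0.0684)]
0.19682359684129502
[ 325  164   67   86 5556]
(array([ 0.49887681, -0.03667646,  1.75777607]), np.float64(0.9755462668836117))
```

Emit:
step_arm(rows=[[0.923,0.279,0.06,0,0,-0.1757],[0.923,0.279,0.08,0,0,-0.1757],[0.923,0.279,0.134,0,0,-0.1757],[0.923,0.279,0.134,0,0,-0.1757],[0.923,0.279,0.134,0,0,-0.1757],[0.923,0.279,0.134,0,0,-0.1757],[0.923,0.279,0.134,0,0,-0.1757],[0.923,0.279,0.134,0,0,-0.1757],[0.923,0.279,0.134,0,0,-0.1757],[0.923,0.279,0.134,0,0,-0.1757],[0.923,0.279,0.134,0,0,-0.1757],[0.923,0.279,0.134,0,0,-0.1757],[0.923,0.279,0.134,0,0,-0.1757],[0.923,0.279,0.134,0,0,-0.1757],[0.923,0.279,0.134,0,0,-0.1757],[0.923,0.279,0.134,0,0,-0.1757]])

```text
time: 21.53
ee_pos: [0.5144, 0.4358, 0.201]
tool_rot: [-0.442, -3.11, 0.002]
wrist_force: [-0.2, 0.7, 0.6]
gripper_width: 0.0847
grasp_force: 0.0
```

```bash
python3 col.py tin 0.5138 0.4379 0 ; python3 look.py tin_a
```

```text
[ 0.5179  0.4375 -0.2819] yaw mod pi 2.86 0.905 [ 289  165   71   91 3335] [323.18063927 208.61751883]
21.5833 [0.5145 0.4358 0.2012] 0.0852985396502115 0.0
tin_a 0.96 hue 74 [0.3763 0.2952 0.3604] yaw±pi 0.36 0.972 [ 54.  34. 139. 141.]
tin_a 0.81 hue 137 [0.4758 0.5754 2.3173] yaw±pi 2.317 0.979 [396.  60. 127. 132.]
tin_a 0.58 hue 74 [ 0.5131  0.4388 -0.2818] yaw±pi 2.86 0.965 [285. 160.  78.  99.]
21.6833 [0.5144 0.436  0.2012] [-4.42e-01 -3.11e+00  1.00e-03] 0.0852471165281738 0.0
```

```bash
python3 plan.py 0.5136 0.438 0.005 2.86
```

```text
[0.0026, 0.0037, 0.3924, -0.0001, -0.0001, -0.0001] min rows 4.7
```

Emit:
step_arm(rows=[[0.0026,0.0037,0.08,0,0,0],[0.0026,0.0037,0.16,0,0,0],[0.0026,0.0037,0.22,0,0,0],[0.0026,0.0037,0.28,0,0,0],[0.0026,0.0037,0.33,0,0,0],[0.0026,0.0037,0.37,0,0,0],[0.0026,0.0037,0.392,0,0,0],[0.0026,0.0037,0.392,0,0,0],[0.0026,0.0037,0.392,0,0,0]])

```text
time: 22.43
ee_pos: [0.5135, 0.4387, 0.0053]
tool_rot: [-0.441, -3.11, 0.001]
wrist_force: [0.6, 0.6, 1.2]
gripper_width: 0.0853
grasp_force: 0.0
```

Emit:
step_arm(rows=[[0,0,0,0,0,0],[0,0,0,0,0,0],[0,0,0,0,0,0],[0,0,0,0,0,0],[0,0,0,0,0,0],[0,0,0,0,0,0],[0,0,0,0,0,0],[0,0,0,0,0,0],[0,0,-0.1,0,0,0],[0,0,-0.2,0,0,0],[0,0,-0.3,0,0,0],[0,0,-0.4,0,0,0],[0,0,-0.4,0,0,0],[0,0,-0.4,0,0,0],[0,0,-0.4,0,0,0]], hand=1, newtons=40)

```text
time: 23.68
ee_pos: [0.5137, 0.4393, 0.2074]
tool_rot: [0.44, 3.108, 0.003]
wrist_force: [-0.4, 0.0, -3.0]
gripper_width: 0.0652
grasp_force: 47.1
```

```bash
python3 plan.py 0.4995 -0.0367 0.2 1.757;python3 look.py tin_a 0.2
```

```text
[-0.2369, -0.9226, 0.0131, 0.0005, 0.0001, 0.1756] min rows 11.4
tin_a 0.73 hue 74 [0.513  0.4392 2.8635] yaw±pi 2.864 0.923 [229. 202. 183. 217.]
tin_a 0.73 hue 137 [0.4653 0.5101 0.4278] yaw±pi 0.428 0.15 [393.  64. 123. 131.]
tin_a 0.66 hue 74 [0.4204 0.4002 0.749 ] yaw±pi 0.749 0.156 [ 55.  38. 137. 136.]
23.7833 [0.513  0.4387 0.2035] [-0.44  -3.108  0.004] 0.06543027492941328 47.071725726127625
```

Emit:
step_arm(rows=[[-0.237,-0.9226,0.013,0,0,0.1756],[-0.237,-0.9226,0.013,0,0,0.1756],[-0.237,-0.9226,0.013,0,0,0.1756],[-0.237,-0.9226,0.013,0,0,0.1756],[-0.237,-0.9226,0.013,0,0,0.1756],[-0.237,-0.9226,0.013,0,0,0.1756],[-0.237,-0.9226,0.013,0,0,0.1756],[-0.237,-0.9226,0.013,0,0,0.1756],[-0.237,-0.9226,0.013,0,0,0.1756],[-0.237,-0.9226,0.013,0,0,0.1756],[-0.237,-0.9226,0.013,0,0,0.1756],[-0.237,-0.9226,0.013,0,0,0.1756],[-0.237,-0.9226,0.013,0,0,0.1756],[-0.237,-0.9226,0.013,0,0,0.1756],[-0.237,-0.9226,0.013,0,0,0.1756],[-0.237,-0.9226,0.013,0,0,0.1756],[-0.237,-0.9226,0.013,0,0,0.1756]])

```text
time: 25.2
ee_pos: [0.499, -0.0362, 0.1983]
tool_rot: [-2.003, -2.419, 0.003]
wrist_force: [-0.1, 0.1, -1.6]
gripper_width: 0.065
grasp_force: 47.0
```

```bash
python3 plan.py 0.4995 -0.0367 0.0765 1.757
```

```text
[-0.0011, 0.0012, 0.2436, -0.0003, 0.0001, 0.0002] min rows 2.9
```

Emit:
step_arm(rows=[[-0.001,0.001,0.05,0,0,0],[-0.001,0.001,0.1,0,0,0],[-0.001,0.001,0.15,0,0,0],[-0.001,0.001,0.19,0,0,0],[-0.001,0.001,0.22,0,0,0],[-0.001,0.001,0.235,0,0,0],[-0.001,0.001,0.24,0,0,0],[-0.001,0.001,0.242,0,0,0],[-0.001,0.001,0.242,0,0,0],[-0.001,0.001,0.242,0,0,0]])

```text
time: 26.03
ee_pos: [0.5, -0.0376, 0.0785]
tool_rot: [2.005, 2.418, -0.001]
wrist_force: [-0.4, 0.4, -0.8]
gripper_width: 0.0652
grasp_force: 47.0
```

Emit:
step_arm(rows=[[0,0,0,0,0,0],[0,0,0,0,0,0],[0,0,0,0,0,0],[0,0,0,0,0,0],[0,0,0,0,0,0],[0,0,0,0,0,0],[0,0,-0.05,0,0,0],[0,0,-0.11,0,0,0],[0,0,-0.2,0,0,0],[0,0,-0.28,0,0,0],[0,0,-0.36,0,0,0],[0,0,-0.36,0,0,0],[0,0,-0.36,0,0,0]], hand=-1)

```text
time: 27.12
ee_pos: [0.5003, -0.0375, 0.2597]
tool_rot: [2.003, 2.416, 0.001]
wrist_force: [1.0, -0.1, -0.9]
gripper_width: 0.0857
grasp_force: 0.0
```

```bash
python3 look.py tin_a 0.07; python3 plan.py 0.3765 0.293 0.2 0.36;python3 plan.py 0.5275 -0.443 0.2 0.49
```

```text
tin_a 0.87 hue 74 [ 0.4995 -0.0367  1.7575] yaw±pi 1.758 0.941 [284. 163.  73. 103.]
27.2167 [ 0.4994 -0.0374  0.2567] [-2.005 -2.417  0.004] 0.085256947483623 0.0
[0.695, -0.119, 0.1134, -0.0003, 0.0004, 0.2223] min rows 11.2
[-0.8075, -0.0946, 0.1141, -0.0003, 0.0003, 0.2016] min rows 10.1
```

Emit:
step_arm(rows=[[0.695,-0.119,0.113,0,0,0.222],[0.695,-0.119,0.113,0,0,0.222],[0.695,-0.119,0.113,0,0,0.222],[0.695,-0.119,0.113,0,0,0.222],[0.695,-0.119,0.113,0,0,0.222],[0.695,-0.119,0.113,0,0,0.222],[0.695,-0.119,0.113,0,0,0.222],[0.695,-0.119,0.113,0,0,0.222],[0.695,-0.119,0.113,0,0,0.222],[0.695,-0.119,0.113,0,0,0.222],[0.695,-0.119,0.113,0,0,0.222],[0.695,-0.119,0.113,0,0,0.222],[0.695,-0.119,0.113,0,0,0.222],[0.695,-0.119,0.113,0,0,0.222],[0.695,-0.119,0.113,0,0,0.222],[0.695,-0.119,0.113,0,0,0.222]])

```text
time: 28.55
ee_pos: [0.3767, 0.2927, 0.2001]
tool_rot: [3.088, 0.568, -0.004]
wrist_force: [0.4, 0.3, -0.5]
gripper_width: 0.0852
grasp_force: 0.0
```

```bash
python3 look.py tin_a; python3 plan.py 0.3765 0.294 0.005 0.36
```

```text
tin_a 0.97 hue 137 [0.4547 0.5471 1.705 ] yaw±pi 1.705 0.309 [  3.   0. 119.  46.]
tin_a 0.72 hue 74 [0.3769 0.2949 0.3585] yaw±pi 0.358 0.97 [284. 159.  71. 100.]
28.65 [0.3769 0.2928 0.2005] [ 3.089e+00  5.670e-01 -3.000e-03] 0.08512124399501318 0.0
[0.001, -0.0028, 0.391, 0.0001, 0.0004, 0.0005] min rows 4.7
```

Emit:
step_arm(rows=[[0.002,-0.0034,0.08,0,0.0004,0],[0.002,-0.0034,0.16,0,0.0004,0],[0.002,-0.0034,0.22,0,0.0004,0],[0.002,-0.0034,0.28,0,0.0004,0],[0.002,-0.0034,0.33,0,0.0004,0],[0.002,-0.0034,0.37,0,0.0004,0],[0.002,-0.0034,0.391,0,0.0004,0],[0.002,-0.0034,0.391,0,0.0004,0],[0.002,-0.0034,0.391,0,0.0004,0]])

```text
time: 29.4
ee_pos: [0.3772, 0.2948, 0.0057]
tool_rot: [3.09, 0.566, 0.001]
wrist_force: [-0.6, 0.6, 0.7]
gripper_width: 0.0854
grasp_force: 0.0
```

Emit:
step_arm(rows=[[0,0,0,0,0,0],[0,0,0,0,0,0],[0,0,0,0,0,0],[0,0,0,0,0,0],[0,0,0,0,0,0],[0,0,0,0,0,0],[0,0,0,0,0,0],[0,0,0,0,0,0],[0,0,-0.1,0,0,0],[0,0,-0.2,0,0,0],[0,0,-0.3,0,0,0],[0,0,-0.4,0,0,0],[0,0,-0.44,0,0,0],[0,0,-0.44,0,0,0],[0,0,-0.44,0,0,0]], hand=1)

```text
time: 30.65
ee_pos: [0.3776, 0.2954, 0.2297]
tool_rot: [-3.088, -0.565, -0.013]
wrist_force: [0.0, 0.9, -2.4]
gripper_width: 0.0654
grasp_force: 48.1
```

```bash
python3 look.py tin_a 0.22; python3 plan.py 0.4995 -0.0367 0.22 1.757
```

```text
tin_a 0.72 hue 74 [0.3752 0.294  0.3518] yaw±pi 0.352 0.909 [231. 209. 180. 211.]
tin_a 0.64 hue 137 [0.4472 0.4091 1.2244] yaw±pi 1.224 0.067 [  9.   0. 136.  64.]
30.75 [0.3764 0.2945 0.2249] [3.09e+00 5.66e-01 2.00e-03] 0.065487191120728 48.06736171245575
[-0.0044, 0.7067, 0.0103, 0.0002, -0.0, -0.222] min rows 11.2
```

Emit:
step_arm(rows=[[-0.0044,0.7067,0.01,0,0,-0.222],[-0.0044,0.7067,0.01,0,0,-0.222],[-0.0044,0.7067,0.01,0,0,-0.222],[-0.0044,0.7067,0.01,0,0,-0.222],[-0.0044,0.7067,0.01,0,0,-0.222],[-0.0044,0.7067,0.01,0,0,-0.222],[-0.0044,0.7067,0.01,0,0,-0.222],[-0.0044,0.7067,0.01,0,0,-0.222],[-0.0044,0.7067,0.01,0,0,-0.222],[-0.0044,0.7067,0.01,0,0,-0.222],[-0.0044,0.7067,0.01,0,0,-0.222],[-0.0044,0.7067,0.01,0,0,-0.222],[-0.0044,0.7067,0.01,0,0,-0.222],[-0.0044,0.7067,0.01,0,0,-0.222],[-0.0044,0.7067,0.01,0,0,-0.222],[-0.0044,0.7067,0.01,0,0,-0.222],[-0.0044,0.7067,0.01,0,0,-0.222]])

```text
time: 32.17
ee_pos: [0.4997, -0.0363, 0.22]
tool_rot: [2.007, 2.417, 0.0]
wrist_force: [-0.1, 0.5, -2.2]
gripper_width: 0.0655
grasp_force: 48.0
```

```bash
python3 plan.py 0.4995 -0.0367 0.113 1.757
```

```text
[-0.0007, -0.0005, 0.2141, 0.0, 0.0, -0.0002] min rows 2.6
```

Emit:
step_arm(rows=[[-0.0007,-0.0005,0.05,0,0,0],[-0.0007,-0.0005,0.1,0,0,0],[-0.0007,-0.0005,0.14,0,0,0],[-0.0007,-0.0005,0.17,0,0,0],[-0.0007,-0.0005,0.19,0,0,0],[-0.0007,-0.0005,0.205,0,0,0],[-0.0007,-0.0005,0.212,0,0,0],[-0.0007,-0.0005,0.215,0,0,0],[-0.0007,-0.0005,0.215,0,0,0],[-0.0007,-0.0005,0.215,0,0,0],[-0.0007,-0.0005,0.215,0,0,0]])

```text
time: 33.08
ee_pos: [0.5001, -0.0369, 0.1137]
tool_rot: [2.004, 2.417, 0.002]
wrist_force: [0.3, -0.6, -1.9]
gripper_width: 0.065
grasp_force: 48.1
```

Emit:
step_arm(rows=[[0,0,0,0,0,0],[0,0,0,0,0,0],[0,0,0,0,0,0],[0,0,0,0,0,0],[0,0,0,0,0,0],[0,0,0,0,0,0],[0,0,-0.05,0,0,0],[0,0,-0.11,0,0,0],[0,0,-0.2,0,0,0],[0,0,-0.28,0,0,0],[0,0,-0.36,0,0,0],[0,0,-0.36,0,0,0],[0,0,-0.36,0,0,0]], hand=-1)

```text
time: 34.17
ee_pos: [0.5001, -0.0369, 0.2952]
tool_rot: [2.002, 2.415, 0.004]
wrist_force: [0.1, -0.1, -0.4]
gripper_width: 0.0853
grasp_force: 0.0
```

```bash
python3 look.py tin_a 0.106; python3 plan.py 0.5275 -0.443 0.2 0.49
```

```text
tin_a 0.9 hue 74 [ 0.5001 -0.0387  1.7573] yaw±pi 1.757 0.954 [284. 163.  72. 104.]
tin_a 0.55 hue 41 [0.4965 0.0017 0.6311] yaw±pi 0.631 0.053 [288. 159.  65.   9.]
34.2667 [ 0.4993 -0.0368  0.2922] [-2.005 -2.418  0.   ] 0.08529652444269356 0.0
[-0.8088, -0.0948, 0.1845, -0.0, 0.0, 0.2016] min rows 10.1
```

Emit:
step_arm(rows=[[-0.809,-0.095,0.02,0,0,0.2016],[-0.809,-0.095,0.05,0,0,0.2016],[-0.809,-0.095,0.1,0,0,0.2016],[-0.809,-0.095,0.15,0,0,0.2016],[-0.809,-0.095,0.184,0,0,0.2016],[-0.809,-0.095,0.184,0,0,0.2016],[-0.809,-0.095,0.184,0,0,0.2016],[-0.809,-0.095,0.184,0,0,0.2016],[-0.809,-0.095,0.184,0,0,0.2016],[-0.809,-0.095,0.184,0,0,0.2016],[-0.809,-0.095,0.184,0,0,0.2016],[-0.809,-0.095,0.184,0,0,0.2016],[-0.809,-0.095,0.184,0,0,0.2016],[-0.809,-0.095,0.184,0,0,0.2016],[-0.809,-0.095,0.184,0,0,0.2016]])

```text
time: 35.52
ee_pos: [0.5284, -0.4419, 0.2021]
tool_rot: [3.045, 0.766, 0.003]
wrist_force: [0.7, -0.0, 0.6]
gripper_width: 0.0853
grasp_force: 0.0
```

```bash
python3 look.py tin_a; python3 plan.py 0.5275 -0.444 0.005 0.49
```

```text
tin_a 0.91 hue 74 [ 0.5269 -0.443   3.6502] yaw±pi 0.509 0.968 [284. 164.  76.  99.]
35.6167 [ 0.5283 -0.4423  0.2022] [3.046e+00 7.650e-01 3.000e-03] 0.08540592882979753 0.0
[-0.0036, 0.0016, 0.3943, 0.0003, -0.0002, 0.0003] min rows 4.7
```

Emit:
step_arm(rows=[[-0.003,0,0.08,0,0,-0.0027],[-0.003,0,0.16,0,0,-0.0027],[-0.003,0,0.22,0,0,-0.0027],[-0.003,0,0.28,0,0,-0.0027],[-0.003,0,0.33,0,0,-0.0027],[-0.003,0,0.37,0,0,-0.0027],[-0.003,0,0.394,0,0,-0.0027],[-0.003,0,0.394,0,0,-0.0027],[-0.003,0,0.394,0,0,-0.0027]])

```text
time: 36.37
ee_pos: [0.5271, -0.4439, 0.005]
tool_rot: [3.04, 0.789, 0.002]
wrist_force: [0.7, 0.3, 0.4]
gripper_width: 0.085
grasp_force: 0.0
```

Emit:
step_arm(rows=[[0,0,0,0,0,0],[0,0,0,0,0,0],[0,0,0,0,0,0],[0,0,0,0,0,0],[0,0,0,0,0,0],[0,0,0,0,0,0],[0,0,0,0,0,0],[0,0,0,0,0,0],[0,0,-0.1,0,0,0],[0,0,-0.2,0,0,0],[0,0,-0.3,0,0,0],[0,0,-0.4,0,0,0],[0,0,-0.5,0,0,0],[0,0,-0.5,0,0,0],[0,0,-0.5,0,0,0]], hand=1)

```text
time: 37.62
ee_pos: [0.5277, -0.445, 0.2655]
tool_rot: [3.028, 0.785, 0.014]
wrist_force: [-0.0, -0.3, -0.2]
gripper_width: 0.0653
grasp_force: 47.4
```

```bash
python3 look.py tin_a 0.25; python3 plan.py 0.4995 -0.0367 0.26 1.757
```

```text
tin_a 0.86 hue 74 [ 0.5267 -0.4451  0.5091] yaw±pi 0.509 0.931 [231. 210. 185. 208.]
37.7167 [ 0.5267 -0.444   0.2568] [3.037 0.787 0.005] 0.06538652826118567 47.34815061092377
[0.3482, -0.7385, -0.0093, 0.0009, 0.0002, -0.1989] min rows 10.0
```

Emit:
step_arm(rows=[[0.348,-0.7385,-0.01,0,0,-0.199],[0.348,-0.7385,-0.01,0,0,-0.199],[0.348,-0.7385,-0.01,0,0,-0.199],[0.348,-0.7385,-0.01,0,0,-0.199],[0.348,-0.7385,-0.01,0,0,-0.199],[0.348,-0.7385,-0.01,0,0,-0.199],[0.348,-0.7385,-0.01,0,0,-0.199],[0.348,-0.7385,-0.01,0,0,-0.199],[0.348,-0.7385,-0.01,0,0,-0.199],[0.348,-0.7385,-0.01,0,0,-0.199],[0.348,-0.7385,-0.01,0,0,-0.199],[0.348,-0.7385,-0.01,0,0,-0.199],[0.348,-0.7385,-0.01,0,0,-0.199],[0.348,-0.7385,-0.01,0,0,-0.199],[0.348,-0.7385,-0.01,0,0,-0.199],[0.348,-0.7385,-0.01,0,0,-0.199]])

```text
time: 39.05
ee_pos: [0.4992, -0.0374, 0.2588]
tool_rot: [2.007, 2.417, 0.0]
wrist_force: [-0.9, -0.5, -2.8]
gripper_width: 0.065
grasp_force: 47.2
```

```bash
python3 plan.py 0.4995 -0.0375 0.1485 1.757; python3 - <<'E'
from h import *
robot.snapshot("side");c=robot.get_calibration("side")
print([(d["extent"],d["score"]) for d in robot.find_in("side","tin_a")]); print(robot.read_state()["tool_rot"])
E
```

```text
[-0.0002, 0.0005, 0.2205, 0.0001, 0.0001, -0.0002] min rows 2.6
[([328.6, 131.7, 28.4, 29.9], 0.93), ([325.2, 217.6, 31.8, 14.4], 0.89)]
[2.00560709e+00 2.41707611e+00 5.31371580e-04]
```

```bash
python3 - <<'E'
from h import *
im=robot.snapshot("side");cv2.imwrite("pics/s4.png",cv2.resize(im[60:330,200:470,::-1],None,fx=2,fy=2))
E
```

```text
(no output)
```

View pics/s4.png

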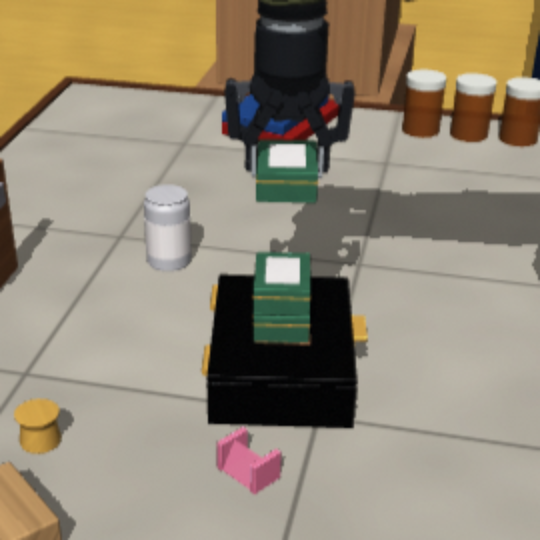

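The picture shows two tins stacked squarely at (282,300) and the third held above them at (288,170). I'll lower it now.

Emit:
step_arm(rows=[[0,0.0005,0.05,0,0,0],[0,0.0005,0.1,0,0,0],[0,0.0005,0.14,0,0,0],[0,0.0005,0.17,0,0,0],[0,0.0005,0.19,0,0,0],[0,0.0005,0.205,0,0,0],[0,0.0005,0.215,0,0,0],[0,0.0005,0.22,0,0,0],[0,0.0005,0.22,0,0,0],[0,0.0005,0.22,0,0,0],[0,0.0005,0.22,0,0,0]])

```text
time: 40.12
ee_pos: [0.4999, -0.0366, 0.1497]
tool_rot: [2.003, 2.417, 0.002]
wrist_force: [0.0, -0.0, -1.0]
gripper_width: 0.0653
grasp_force: 47.2
```

Emit:
step_arm(rows=[[0,0,0,0,0,0],[0,0,0,0,0,0],[0,0,0,0,0,0],[0,0,0,0,0,0],[0,0,0,0,0,0],[0,0,0,0,0,0],[0,0,-0.05,0,0,0],[0,0,-0.11,0,0,0],[0,0,-0.2,0,0,0],[0,0,-0.28,0,0,0],[0,0,-0.32,0,0,0],[0,0,-0.32,0,0,0],[0,0,-0.32,0,0,0]], hand=-1)

```text
time: 41.2
ee_pos: [0.4996, -0.0365, 0.3099]
tool_rot: [2.003, 2.417, 0.002]
wrist_force: [-0.1, -0.6, -1.4]
gripper_width: 0.0852
grasp_force: 0.0
```

```bash
python3 look.py tin_a 0.142; python3 - <<'E'
from h import *
im=robot.snapshot("side");cv2.imwrite("pics/s5.png",cv2.resize(im[60:330,200:470,::-1],None,fx=2,fy=2))
E
```

```text
tin_a 0.65 hue 74 [ 0.4999 -0.0369  1.758 ] yaw±pi 1.758 0.958 [280. 166.  84. 104.]
tin_a 0.63 hue 45 [0.4962 0.0145 1.7739] yaw±pi 1.774 0.03 [287. 159.  65.   9.]
41.3 [ 0.4991 -0.0365  0.3079] [-2.004e+00 -2.418e+00  1.000e-03] 0.08548679781608055 0.0
```

View pics/s5.png

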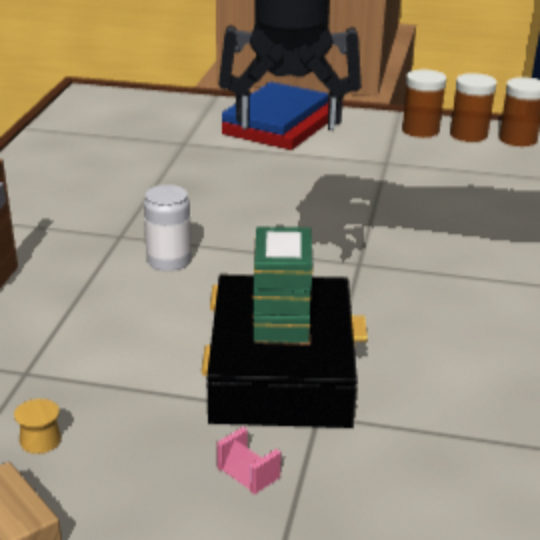

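The three tins form a straight column at (283,285) on the shut lid, and the gripper is clear.

```bash
python3 -c "
from plant import robot
print(robot.job_done())"
```

```text
the job is handed in; nothing more can be done
None
```

The job is handed in: both amber prisms I found are in the case, the lid is shut, and the three green tins are stacked on the cork pad, each measured within about 2 mm of its centre; hand-in gave no verdict.

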